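# Unpin the pipe rest from its bench receiver

## Robot

A 6-joint arm with a two-finger parallel gripper is mounted at the origin on the work surface. World frame = base frame: x ahead of the robot, y to its left, z up, the work surface at z = 0. Lengths are in mm, angles in rad, forces in N, time in s.
With the tool pointing down it reaches from about 350 to 875 mm from the base axis. Payload 4.2 kg.
Tool frame: the origin (TCP) lies at the very end of the fingers, on their centre line; the grasp point (between the pads) lies arm.grip_depth behind it (arm.grip_depth is the distance from the TCP to the grasp point, in mm); x points along the fingers, y is the direction in which the jaws open and shut, and the axes are right-handed (so a half turn about x gives the same grasp; the last joint's range is limited). The gripper opens to 85 mm and grips with 20 to 120 N. Pads are 22 mm wide; open, the fingers measure 114 mm over their backs; the gripper's body (76 mm by 85 mm) begins 54 mm behind the grasp point. The pads swing forward as they close: fully open they stand 13 mm farther back than shut.
Start: joints at [1.378, 0.385, 0.008, 0, -1.194, -0.259], TCP at [272.832, 562.283, 231.312] pointing down, gripper open.
Joint ranges: [-3.14, 3.14], [-1.21, 2.06], [-1.07, 1.41], [-3.16, 2.05], [-2.99, -0.16], [-3.1, 3.1]. Speed limits (rad/s): [2.79, 2.79, 3.14, 3.14, 3.14, 3.14].

## Interface

Orientations are given as a unit quaternion [x, y, z, w].
In Python, from bench import arm, get_image, models gives the robot as it stands.
- The arm moves only by the tool arm_command, never from a script. Its argument "rows" is a list of rows, each an object of numbers: "dx", "dy", "dz": the shift along the tool's x, y, z in m; "wx", "wy", "wz": the turn, a rotation vector about the tool's x, y, z in degrees; "gripper": the closure, from -1 (fully open) to 1 (shut). A call has exactly 8 rows; each row is the pose to reach, as a shift and turn from the pose measured when the call began, along the tool's axes at that moment; what a row does not reach only later rows make up. A row lasts 1/10 s, in which the tool goes at most 50 mm and 8.59 degrees, less where a joint would pass 70% of its speed; a pose out of reach is approached as far as the arm can. A call with a gripper value outside its range is refused whole. The fingers move at their own pace and stop on an object; the grip force is fixed at half the most. Time passes only in rows, so rows that repeat a pose let the fingers close, or fill a call up. It gives the time, the measured TCP pose, the force and the opening at its end, in the units of the state.
- arm.read_state(): the state, without advancing time (a new reading comes with each control period).
- get_image(name): name is "side" or "top"; returns a dict with "img" (384x512x3 uint8, red, green, blue), "K" (3x3 intrinsics, pixels), "rvec" (rotation vector, rad) and "tvec" (3), from world to camera coordinates, as OpenCV has them. Camera axes: x right, y down, z forward; pixel columns grow to the right and rows downward; lengths in mm; the calibration is good to about 2 mm. A picture is of the moment at which its call begins. There is no depth.
- arm.job_done(): hands the job in, once; it reports no verdict.
Trained networks look in the newest picture that a camera, given by its name, has taken for a name from the list of things; names that differ only in an ending like _2 or _b are one class to them, and where a whole thing is asked for, a point or a joint stands for the part that bears it (a point fixed in the world has none). Each returns a list of dicts, best first, with "conf" (0 to 1); they miss things now and then, are a little off and sometimes report something else, mostly with a low value. They report only what shows in the picture. A call takes as long as a camera call. They do not tell look-alikes from the thing itself.
- models.cut_out(camera, query): "mask" (384x512 bool, what is visible of it) and "extent" ([left, top, right, bottom] in pixels, round what is visible of it).
The state is a dict: "clock": time; "joints": joint angles; "joint_vel": joint speeds; "joint_efforts": joint torques, N m; "position": TCP position; "ee_rot": TCP orientation; "contact_force": force on the tool from outside, world axes, zero at the start; "wrist_torque": the same for the moment, N m; "gripper_width": finger opening in mm.
Only numpy, scipy, OpenCV 4.12 (cv2) and the standard library are available. Lean on these libraries where they do the work, as an engineer would, in place of code of your own. Each camera call takes 0.05 s, during which the arm holds its last target.

## Task

One of the two steel receivers on the workshop bench has an aluminium pipe rest pinned in it; the other has no rest in it. Pull up the sprung T-handle of the one holding the rest and twist it so that it stays latched up, then slide the pipe rest out of the receiver and stand it upright, flat on the floor of the open steel tray. Leave the T-handle latched up.

Things in the scene. Friction and masses are not known exactly. Their poses are not given: they have to be found in the camera images.
- tee_grip (a point): Centre of the plunger's black T-handle bar on the receiver holding the rest: bar 48 mm long (x, starts along the tongue), 14 thick (y), 16 tall (z up), 90 mm above the bench. Spring 5 N down, 8 N when up. Lift 20 mm at most; turns only above 15 mm of lift, either way, up to 90 degrees. Released lifted and turned 60 to 90 degrees, it stays 14 mm up. Down, its pin locks the tongue.
- rest_grip (a point): Centre, half-way up, of the block of the loose aluminium pipe rest (0.4 kg): 40 mm long (x), 44 wide (y), 60 tall (z up), V-groove along x on top. A tongue 30 mm wide, 12 thick, level with the underside, runs 90 mm from its +x face; whole rest is x -20 to +110. Starts 40 mm above the bench, T-handle 90 mm away along +x. Unpinned, it slides out level along its -x.
- receiver: Steel receiver holding the pipe rest, fixed: base plate 150 mm (x) by 90 (y), 10 thick, on which the rest stands. Bridge over the tongue at x +15 to +70 mm, 76 wide, top 36 mm up; T-handle axis at x +40. Rest comes out towards -x; tongue is clear of the bridge after 50 mm. Origin: centre of the underside, on the bench. A like receiver without a rest is not listed.
- tray: Open rectangular tray of sheet steel, fixed on the bench, 220 mm (its x axis) by 200 mm (y), 25 mm tall, walls and floor 4 mm thick. Origin at the centre of its underside, on the bench.
Not all that is in view belongs to the job. What is shaped like the receiver but green or red is not meant.

How it is judged (in metres and radians):
On the way, in this order (a step that is already met when the one before it is completed fails the run):
1. the T-handle of the receiver that holds the rest is pulled up (height (world z) of tee_grip above 0.1 m), for 0.2 s.
2. the pipe rest is out of the receiver (horizontal distance between rest_grip and tee_grip above 0.14 m), for 0.1 s.
At the end, for the whole second after the job is handed in: The pipe rest stands in the tray, upright within 10 degrees, flat on the tray's floor (its centre 27 to 42 mm above the tray's underside), and the T-handle stays latched up by itself, at least 10 mm above its start (height (world z) of tee_grip above 0.1 m and x of rest_grip in the frame of tray between -0.1 and 0.1 m and y of rest_grip in the frame of tray between -0.09 and 0.09 m and z of rest_grip in the frame of tray between 0.027 and 0.042 m and angle between rest_grip's own z axis and vertical below 0.17 rad); the robot touches nothing.
It also fails if it takes over 58 s, if anything falls off the work surface, if the arm or the gripper's body presses on something with over 40 N, if the wrist force passes 120 N, or if a joint passes its speed limit or range.

## Working session

There is one attempt and no reset: what is moved stays moved. The work goes in short steps, Python scripts to look and compute and a tool call to move; the robot and the scene stay as the last step left them, time stands still between calls to the robot, and variables do not carry over. Pictures are saved under pics/ and viewed, and the job is handed in when it is done.

Besides the shell and the picture viewer there is one more tool, called after "Request:" in YAML: its name, and indented under it one key for each argument. arm_command: Moves the arm, as the interface text tells. Its arguments: {"type":"object","properties":{"rows":{"type":"array"}},"required":["rows"]}

```bash
ls; mkdir -p pics; python3 - <<'E'
from bench import arm,get_image,models
import cv2,numpy as np
for c in ("side","top"):
    d=get_image(c); cv2.imwrite(f"pics/{c}0.png",cv2.cvtColor(d["img"],cv2.COLOR_RGB2BGR)); 
    R=cv2.Rodrigues(np.array(d["rvec"],float))[0]; print(c,np.round(d["K"],1).tolist(),"cam pos",np.round(-R.T@np.array(d["tvec"]).ravel()),np.round(R,2).tolist())
    for q in ("tee_grip","rest_grip","receiver","tray"):
        print(q,[(round(r["conf"],2),np.round(r["extent"]).tolist()) for r in models.cut_out(c,q)])
print(arm.read_state(), arm.grip_depth)
E
```

```text
pics
side [[352.9, 0.0, 248.8], [0.0, 352.9, 196.2], [0.0, 0.0, 1.0]] cam pos [ -18. -565.  545.] [[0.8, -0.6, 0.0], [-0.31, -0.42, -0.85], [0.51, 0.68, -0.53]]
tee_grip [(0.98, [245.0, 309.0, 275.0, 348.0]), (0.63, [306.0, 171.0, 322.0, 189.0]), (0.47, [159.0, 154.0, 171.0, 166.0])]
rest_grip [(0.78, [280.0, 197.0, 312.0, 225.0]), (0.22, [269.0, 176.0, 331.0, 233.0])]
receiver [(0.94, [132.0, 152.0, 187.0, 202.0]), (0.84, [192.0, 312.0, 298.0, 384.0]), (0.59, [272.0, 176.0, 330.0, 230.0])]
tray [(0.81, [197.0, 147.0, 289.0, 197.0])]
top [[470.6, 0.0, 254.8], [0.0, 470.6, 192.5], [0.0, 0.0, 1.0]] cam pos [ 325.    9. 1236.] [[0.01, -1.0, -0.01], [-1.0, -0.0, -0.05], [0.05, 0.01, -1.0]]
tee_grip [(0.7, [378.0, 252.0, 386.0, 271.0]), (0.53, [111.0, 194.0, 124.0, 212.0]), (0.4, [266.0, 92.0, 270.0, 110.0]), (0.31, [110.0, 65.0, 205.0, 167.0])]
rest_grip [(0.75, [264.0, 117.0, 286.0, 150.0]), (0.27, [111.0, 65.0, 204.0, 166.0])]
receiver [(0.89, [109.0, 182.0, 158.0, 252.0]), (0.88, [359.0, 249.0, 399.0, 308.0]), (0.65, [248.0, 90.0, 292.0, 157.0])]
tray [(0.97, [110.0, 64.0, 206.0, 167.0]), (0.57, [248.0, 96.0, 291.0, 156.0])]
{'clock': 0.5, 'joints': array([ 1.37762603e+00,  3.84717208e-01,  7.83298756e-03, -4.80334182e-05,
       -1.19400096e+00, -2.58640676e-01]), 'joint_vel': array([ 0.00155967, -0.00162807, -0.00059479, -0.00140527, -0.001145  ,
       -0.00136723]), 'joint_efforts': array([ 8.82468812e-04, -3.91690850e+01,  1.88442689e+01,  4.18709949e+00,
       -7.68760874e-04,  1.38599638e-06]), 'position': array([272.79843886, 562.2606248 , 231.26826109]), 'ee_rot': array([-0.68912424,  0.1584221 ,  0.68915374,  0.15835827]), 'contact_force': array([0.93007545, 0.8416692 , 0.53455336]), 'wrist_torque': array([-0.01503811, -0.0151193 ,  0.00329398]), 'gripper_width': 85.20973840156712} 18.700000000000003
```

View pics/side0.png

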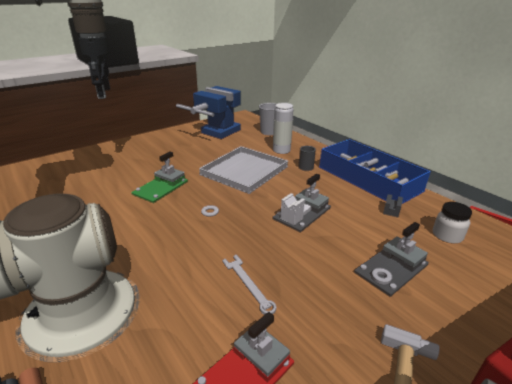

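View pics/top0.png

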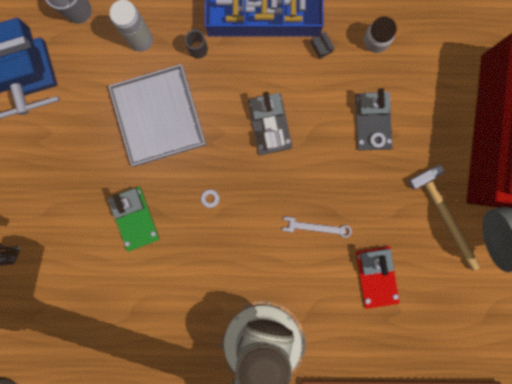

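```bash
python3 - <<'E'
import cv2,numpy as np
a=cv2.imread("pics/top0.png")[80:170,235:305]; b=cv2.imread("pics/side0.png")[160:240,260:340]
a=cv2.resize(a,None,fx=5.5,fy=5.5,interpolation=cv2.INTER_CUBIC); b=cv2.resize(b,(400,495) and None,fx=5,fy=5,interpolation=cv2.INTER_CUBIC)
h=max(a.shape[0],b.shape[0]); p=lambda m:cv2.copyMakeBorder(m,0,h-m.shape[0],0,0,0)
cv2.imwrite("pics/crop0.png",np.hstack([p(a),p(b)]))
E
```

```text
(no output)
```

View pics/crop0.png

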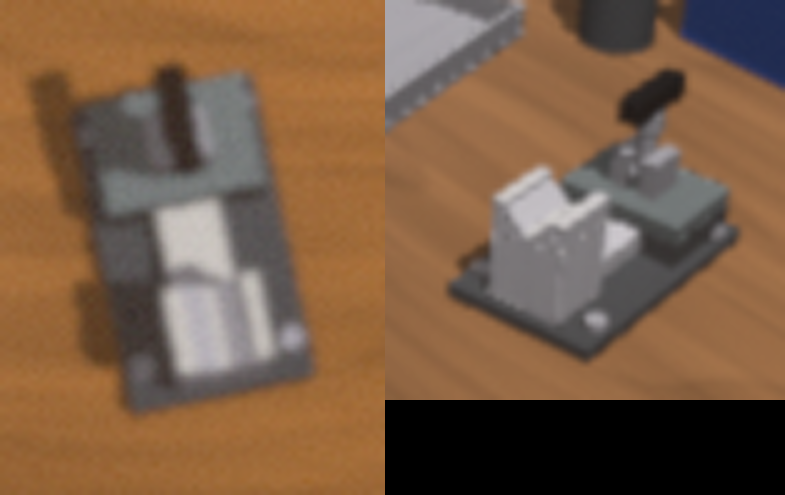

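Candidates in the top view: a grey receiver at (270,122) holding a light aluminium rest, a grey one at (374,120) holding only a washer, a green one at (132,217) and a red one at (378,277). I choose (270,122). The close crop shows the V-block with its tongue going under the bridge and a black T-handle at top px (267,101) and side px (313,179). The tray is at top px (156,115).

```bash
cat > h.py <<'E'
from bench import arm,get_image,models
import cv2,numpy as np
from scipy.optimize import least_squares
from scipy.spatial.transform import Rotation as Rn
def proj(d,P): return cv2.projectPoints(np.array(P,float).reshape(-1,3),np.array(d["rvec"],float),np.array(d["tvec"],float),np.array(d["K"],float),None)[0].reshape(-1,2)
def unproj(d,uv,z):
    R=cv2.Rodrigues(np.array(d["rvec"],float))[0];K=np.array(d["K"],float);C=-R.T@np.array(d["tvec"],float).ravel()
    r=R.T@np.linalg.inv(K)@np.array([uv[0],uv[1],1.]);return C+r*(z-C[2])/r[2]
def pose(p,L):
    x,y,t=p;c,s=np.cos(t),np.sin(t);L=np.array(L,float);return np.c_[x+c*L[:,0]-s*L[:,1],y+s*L[:,0]+c*L[:,1],L[:,2]]
def fit(obs,p0):
    f=lambda p:np.concatenate([(proj(d,pose(p,L))-np.array(uv)).ravel() for d,L,uv in obs])
    r=least_squares(f,p0,loss="soft_l1");return r.x,f(r.x).reshape(-1,2)
def move(pos,yaw=None):
    """target TCP world mm, jaw (tool y) direction yaw rad world, tool down -> dx dy dz m, rotvec deg"""
    s=arm.read_state();R0=Rn.from_quat(s["ee_rot"]);M=R0.as_matrix()
    d=M.T@(np.array(pos,float)-s["position"])/1000
    if yaw is None: yaw=np.arctan2(M[1,1],M[0,1])
    best=None
    for k in (0,np.pi):
        yv=np.array([np.cos(yaw+k),np.sin(yaw+k),0]);xv=np.array([0,0,-1.]);T=np.c_[xv,yv,np.cross(xv,yv)]
        w=np.degrees((R0.inv()*Rn.from_matrix(T)).as_rotvec())
        if best is None or np.linalg.norm(w)<np.linalg.norm(best): best=w
        print("d",np.round(d,4),"w",np.round(w,2))
    print("pos",np.round(s["position"],1),"jaw yaw",round(float(np.degrees(np.arctan2(M[1,1],M[0,1]))),2),"j",np.round(s["joints"],2),"t",s["clock"],"F",np.round(s["contact_force"],1),"w",round(s["gripper_width"],1))
E
python3 - <<'E'
from h import *
T=get_image("top");S=get_image("side")
print(unproj(T,(267.4,101.5),90),unproj(S,(313.4,179.4),90))
rec,e=fit([(T,[(-75,45,10),(-75,-45,10),(75,-45,10)],[(258.6,154.9),(291.9,147.8),(280.5,93.3)]),
 (S,[(-75,45,10),(-75,-45,10),(75,-45,10)],[(273,218),(300.6,231.6),(330.4,207)]),
 (T,[(40,0,90)],[(267.4,101.5)]),(S,[(40,0,90)],[(313.4,179.4)])],[500,0,0.1])
print("rec",rec,np.degrees(rec[2]));print(np.round(e,1).tolist())
L=[(-110,-100,25),(-110,100,25),(110,100,25),(110,-100,25)]
tc=[(108.5,85.5),(181.5,65.5),(205,143.5),(131,164)]
W=np.array([unproj(T,u,25) for u in tc]);print(W.round(),np.linalg.norm(np.diff(W,axis=0),axis=1))
print("tee",pose(rec,[(40,0,90)]),"rest",pose(rec,[(-50,0,40)]))
move([272,562,231])
E
```

```text
[610.94400466  -8.64187638  90.        ] [609.0346748   -9.84884705  90.        ]
rec [ 5.70949854e+02 -1.69716539e+01  2.12041262e-01] 12.149069368998278
[[0.5, 0.4], [0.8, 0.5], [0.3, -0.3], [-0.8, -2.0], [-0.0, -1.9], [0.8, -2.0], [-0.0, 0.4], [-0.1, -0.3]]
[[668. 406.  25.]
 [722. 216.  25.]
 [516. 152.  25.]
 [462. 343.  25.]] [198.06397068 215.23223938 199.02953416]
tee [[610.05398804  -8.55341867  90.        ]] rest [[522.06968598 -27.49444797  40.        ]]
d [0.0003 0.0006 0.0006] w [-0.  0. -0.]
d [0.0003 0.0006 0.0006] w [180.  -0.  -0.]
pos [272.8 562.3 231.3] jaw yaw -115.89 j [ 1.38  0.38  0.01 -0.   -1.19 -0.26] t 0.6 F [-0.5 -0.9  0.1] w 85.2
```

```bash
python3 -c "
from h import *
move([610,-8.5,160],np.radians(102.15))"
```

```text
d [ 0.0713  0.3663 -0.5525] w [141.96   0.    -0.  ]
d [ 0.0713  0.3663 -0.5525] w [-38.04   0.     0.  ]
pos [272.8 562.3 231.3] jaw yaw -115.89 j [ 1.38  0.38  0.01 -0.   -1.19 -0.26] t 0.6 F [-0.5 -0.9  0.1] w 85.2
```

Request:
arm_command:
  rows:
    - {"dx": 0, "dy": 0.18, "dz": -0.27, "wx": 70, "wy": 0, "wz": 0, "gripper": -1}
    - {"dx": 0, "dy": 0.18, "dz": -0.27, "wx": 70, "wy": 0, "wz": 0, "gripper": -1}
    - {"dx": 0, "dy": 0.18, "dz": -0.27, "wx": 70, "wy": 0, "wz": 0, "gripper": -1}
    - {"dx": 0, "dy": 0.18, "dz": -0.27, "wx": 70, "wy": 0, "wz": 0, "gripper": -1}
    - {"dx": 0, "dy": 0.18, "dz": -0.27, "wx": 70, "wy": 0, "wz": 0, "gripper": -1}
    - {"dx": 0, "dy": 0.18, "dz": -0.27, "wx": 70, "wy": 0, "wz": 0, "gripper": -1}
    - {"dx": 0, "dy": 0.18, "dz": -0.27, "wx": 70, "wy": 0, "wz": 0, "gripper": -1}
    - {"dx": 0, "dy": 0.18, "dz": -0.27, "wx": 70, "wy": 0, "wz": 0, "gripper": -1}

```text
clock: 1.4
position: [438.3, 279.6, 231.7]
ee_rot: [-0.477, 0.522, 0.477, 0.522]
contact_force: [-0.5, 1.2, 0.6]
gripper_width: 85.3
```

```bash
python3 -c "
from h import *
move([610,-8.5,160],np.radians(102.15))"
```

```text
d [ 0.0717 -0.1973 -0.2712] w [7.26e+01 1.00e-02 1.00e-02]
d [ 0.0717 -0.1973 -0.2712] w [-1.074e+02 -1.000e-02  1.000e-02]
pos [438.3 279.6 231.7] jaw yaw 174.75 j [ 0.88  0.21 -0.25  0.   -1.12 -0.97] t 1.4 F [-0.5  1.2  0.6] w 85.3
```

Request:
arm_command:
  rows:
    - {"dx": 0.072, "dy": -0.197, "dz": -0.271, "wx": 72.6, "wy": 0, "wz": 0, "gripper": -1}
    - {"dx": 0.072, "dy": -0.197, "dz": -0.271, "wx": 72.6, "wy": 0, "wz": 0, "gripper": -1}
    - {"dx": 0.072, "dy": -0.197, "dz": -0.271, "wx": 72.6, "wy": 0, "wz": 0, "gripper": -1}
    - {"dx": 0.072, "dy": -0.197, "dz": -0.271, "wx": 72.6, "wy": 0, "wz": 0, "gripper": -1}
    - {"dx": 0.072, "dy": -0.197, "dz": -0.271, "wx": 72.6, "wy": 0, "wz": 0, "gripper": -1}
    - {"dx": 0.072, "dy": -0.197, "dz": -0.271, "wx": 72.6, "wy": 0, "wz": 0, "gripper": -1}
    - {"dx": 0.072, "dy": -0.197, "dz": -0.271, "wx": 72.6, "wy": 0, "wz": 0, "gripper": -1}
    - {"dx": 0.072, "dy": -0.197, "dz": -0.271, "wx": 72.6, "wy": 0, "wz": 0, "gripper": -1}

```text
clock: 2.2
position: [610.7, -12.8, 157.4]
ee_rot: [-0.098, 0.701, 0.097, 0.699]
contact_force: [-0.2, 1.3, -0.3]
gripper_width: 85.1
```

```bash
python3 -c "
from h import *
move([610,-8.5,74],np.radians(102.15))
S=get_image('side');cv2.imwrite('pics/s1.png',cv2.resize(S['img'][80:260,200:400,::-1],None,fx=3,fy=3))"
```

```text
d [0.0834 0.0044 0.0007] w [ 3.74 -0.15  0.03]
d [0.0834 0.0044 0.0007] w [-1.7626e+02 -4.0000e-02 -2.3000e-01]
pos [610.7 -12.8 157.4] jaw yaw 105.89 j [ 0.24  0.42 -0.13  0.   -1.02 -1.54] t 2.2 F [-0.2  1.3 -0.3] w 85.1
```

View pics/s1.png

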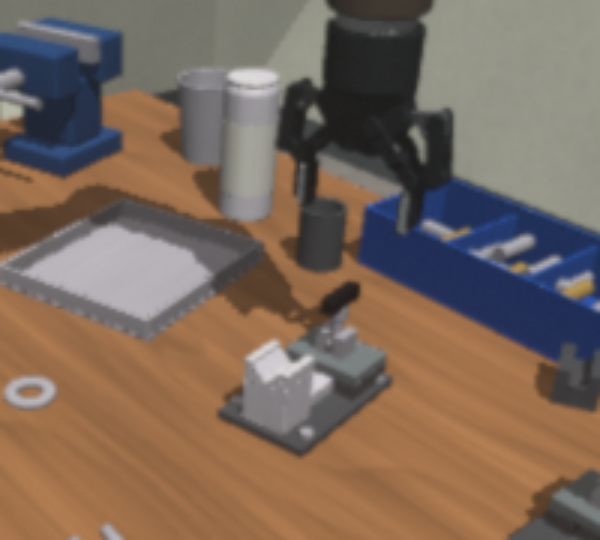

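The gripper is open above the T-handle, with the jaws across the bar. I'll descend next.

Request:
arm_command:
  rows:
    - {"dx": 0.02, "dy": 0.0044, "dz": 0.0007, "wx": 3.7, "wy": 0, "wz": 0, "gripper": -1}
    - {"dx": 0.04, "dy": 0.0044, "dz": 0.0007, "wx": 3.7, "wy": 0, "wz": 0, "gripper": -1}
    - {"dx": 0.06, "dy": 0.0044, "dz": 0.0007, "wx": 3.7, "wy": 0, "wz": 0, "gripper": -1}
    - {"dx": 0.075, "dy": 0.0044, "dz": 0.0007, "wx": 3.7, "wy": 0, "wz": 0, "gripper": -1}
    - {"dx": 0.083, "dy": 0.0044, "dz": 0.0007, "wx": 3.7, "wy": 0, "wz": 0, "gripper": -1}
    - {"dx": 0.083, "dy": 0.0044, "dz": 0.0007, "wx": 3.7, "wy": 0, "wz": 0, "gripper": -1}
    - {"dx": 0.083, "dy": 0.0044, "dz": 0.0007, "wx": 3.7, "wy": 0, "wz": 0, "gripper": -1}
    - {"dx": 0.083, "dy": 0.0044, "dz": 0.0007, "wx": 3.7, "wy": 0, "wz": 0, "gripper": -1}

```text
clock: 3.05
position: [610.2, -6.4, 76.3]
ee_rot: [-0.075, 0.703, 0.075, 0.703]
contact_force: [-0.2, -0.3, 0.6]
gripper_width: 85.4
```

```bash
python3 -c "
from h import *
move([610,-8.5,73],np.radians(102.15))
S=get_image('side');T=get_image('top');f=lambda i:cv2.resize(i,(400,400),interpolation=cv2.INTER_CUBIC)
cv2.imwrite('pics/s2.png',np.hstack([f(S['img'][140:240,260:360,::-1]),f(T['img'][60:160,220:320,::-1])]))"
```

```text
d [ 0.0033 -0.002  -0.0006] w [-0.03  0.01  0.02]
d [ 0.0033 -0.002  -0.0006] w [ 1.7997e+02  3.0000e-02 -1.0000e-02]
pos [610.2  -6.4  76.3] jaw yaw 102.12 j [ 0.25  0.51 -0.22  0.   -0.84 -1.61] t 3.05 F [-0.2 -0.3  0.6] w 85.4
```

View pics/s2.png

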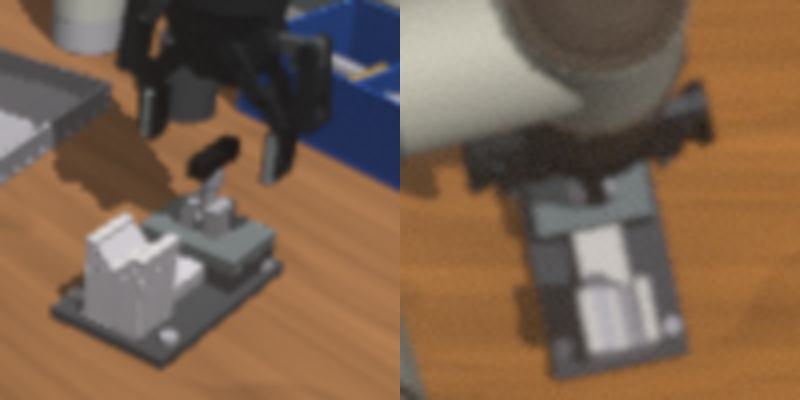

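The bar (side px 313,179) lies midway between the fingertips at (297,174) and (327,185). I'll lower slightly and close.

Request:
arm_command:
  rows:
    - {"dx": 0.003, "dy": -0.002, "dz": -0.0006, "wx": 0, "wy": 0, "wz": 0, "gripper": -1}
    - {"dx": 0.003, "dy": -0.002, "dz": -0.0006, "wx": 0, "wy": 0, "wz": 0, "gripper": 1}
    - {"dx": 0.003, "dy": -0.002, "dz": -0.0006, "wx": 0, "wy": 0, "wz": 0, "gripper": 1}
    - {"dx": 0.003, "dy": -0.002, "dz": -0.0006, "wx": 0, "wy": 0, "wz": 0, "gripper": 1}
    - {"dx": 0.003, "dy": -0.002, "dz": -0.0006, "wx": 0, "wy": 0, "wz": 0, "gripper": 1}
    - {"dx": 0.003, "dy": -0.002, "dz": -0.0006, "wx": 0, "wy": 0, "wz": 0, "gripper": 1}
    - {"dx": 0.003, "dy": -0.002, "dz": -0.0006, "wx": 0, "wy": 0, "wz": 0, "gripper": 1}
    - {"dx": 0.003, "dy": -0.002, "dz": -0.0006, "wx": 0, "wy": 0, "wz": 0, "gripper": 1}

```text
clock: 3.95
position: [609.8, -8.5, 73.3]
ee_rot: [-0.074, 0.703, 0.074, 0.703]
contact_force: [-1.1, 0.8, 1.5]
gripper_width: 13.0
```

```bash
python3 -c "
from h import *
move([610,-8.5,73],np.radians(102.15))"
```

```text
d [ 0.0003 -0.      0.0002] w [-0.06  0.    0.  ]
d [ 0.0003 -0.      0.0002] w [179.94   0.    -0.  ]
pos [609.8  -8.5  73.3] jaw yaw 102.09 j [ 0.25  0.51 -0.23  0.   -0.84 -1.61] t 3.95 F [-1.1  0.8  1.5] w 13.0
```

Request:
arm_command:
  rows:
    - {"dx": -0.004, "dy": 0, "dz": 0, "wx": 0, "wy": 0, "wz": 0, "gripper": 1}
    - {"dx": -0.008, "dy": 0, "dz": 0, "wx": 0, "wy": 0, "wz": 0, "gripper": 1}
    - {"dx": -0.012, "dy": 0, "dz": 0, "wx": 0, "wy": 0, "wz": 0, "gripper": 1}
    - {"dx": -0.015, "dy": 0, "dz": 0, "wx": 0, "wy": 0, "wz": 0, "gripper": 1}
    - {"dx": -0.018, "dy": 0, "dz": 0, "wx": 0, "wy": 0, "wz": 0, "gripper": 1}
    - {"dx": -0.0185, "dy": 0, "dz": 0, "wx": 0, "wy": 0, "wz": 0, "gripper": 1}
    - {"dx": -0.0185, "dy": 0, "dz": 0, "wx": 0, "wy": 0, "wz": 0, "gripper": 1}
    - {"dx": -0.0185, "dy": 0, "dz": 0, "wx": 0, "wy": 0, "wz": 0, "gripper": 1}

```text
clock: 4.75
position: [609.7, -8.5, 91.6]
ee_rot: [-0.074, 0.703, 0.074, 0.703]
contact_force: [2.2, -0.1, -8.9]
gripper_width: 12.8
```

```bash
python3 -c "
from h import *
move([610,-8.5,91.8],np.radians(102.15))
S=get_image('side');T=get_image('top');f=lambda i:cv2.resize(i,(400,400),interpolation=cv2.INTER_CUBIC)
cv2.imwrite('pics/s3.png',np.hstack([f(S['img'][140:240,260:360,::-1]),f(T['img'][60:160,220:320,::-1])]))"
```

```text
d [-0.0002 -0.0001  0.0003] w [-0.06 -0.02 -0.  ]
d [-0.0002 -0.0001  0.0003] w [ 1.7994e+02 -1.0000e-02  3.0000e-02]
pos [609.7  -8.5  91.6] jaw yaw 102.09 j [ 0.25  0.49 -0.21 -0.   -0.88 -1.61] t 4.75 F [ 2.2 -0.1 -8.9] w 12.8
```

View pics/s3.png

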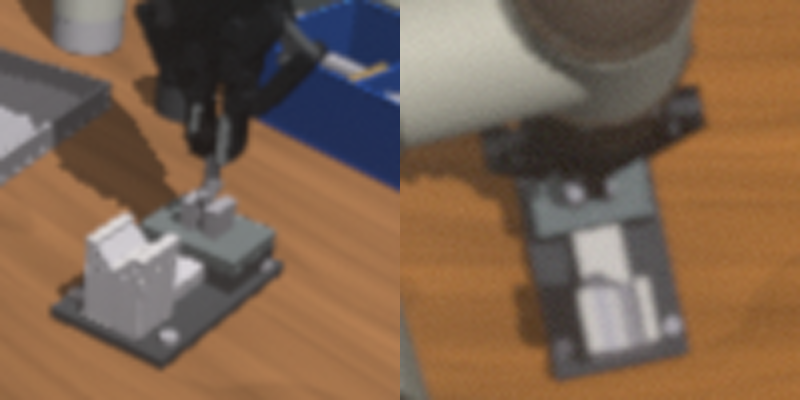

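The handle is up and the spring pulls back at about 9 N. Next I'll twist it.

Request:
arm_command:
  rows:
    - {"dx": 0, "dy": 0, "dz": 0, "wx": -6, "wy": 0, "wz": 0, "gripper": 1}
    - {"dx": 0, "dy": 0, "dz": 0, "wx": -13, "wy": 0, "wz": 0, "gripper": 1}
    - {"dx": 0, "dy": 0, "dz": 0, "wx": -20, "wy": 0, "wz": 0, "gripper": 1}
    - {"dx": 0, "dy": 0, "dz": 0, "wx": -27, "wy": 0, "wz": 0, "gripper": 1}
    - {"dx": 0, "dy": 0, "dz": 0, "wx": -34, "wy": 0, "wz": 0, "gripper": 1}
    - {"dx": 0, "dy": 0, "dz": 0, "wx": -41, "wy": 0, "wz": 0, "gripper": 1}
    - {"dx": 0, "dy": 0, "dz": 0, "wx": -45, "wy": 0, "wz": 0, "gripper": 1}
    - {"dx": 0, "dy": 0, "dz": 0, "wx": -45, "wy": 0, "wz": 0, "gripper": 1}

```text
clock: 5.65
position: [610.1, -9.1, 91.7]
ee_rot: [-0.338, 0.621, 0.338, 0.621]
contact_force: [4.9, -2.8, -8.9]
gripper_width: 12.9
```

```bash
python3 -c "
from h import *
move([610,-8.5,91.8],np.radians(102.15+78));print(arm.read_state()['wrist_torque'])"
```

```text
d [-0.0001  0.0004  0.0004] w [-3.307e+01 -3.000e-02  4.000e-02]
d [-0.0001  0.0004  0.0004] w [1.4693e+02 5.0000e-02 4.0000e-02]
pos [610.1  -9.1  91.7] jaw yaw 147.08 j [ 0.25  0.49 -0.21  0.   -0.87 -0.83] t 5.65 F [ 4.9 -2.8 -8.9] w 12.9
[-8.42432792e-01 -1.26911772e+00  1.25243242e-03]
```

Request:
arm_command:
  rows:
    - {"dx": 0, "dy": 0, "dz": 0, "wx": -6, "wy": 0, "wz": 0, "gripper": 1}
    - {"dx": 0, "dy": 0, "dz": 0, "wx": -13, "wy": 0, "wz": 0, "gripper": 1}
    - {"dx": 0, "dy": 0, "dz": 0, "wx": -20, "wy": 0, "wz": 0, "gripper": 1}
    - {"dx": 0, "dy": 0, "dz": 0, "wx": -27, "wy": 0, "wz": 0, "gripper": 1}
    - {"dx": 0, "dy": 0, "dz": 0, "wx": -33, "wy": 0, "wz": 0, "gripper": 1}
    - {"dx": 0, "dy": 0, "dz": 0, "wx": -34, "wy": 0, "wz": 0, "gripper": 1}
    - {"dx": 0, "dy": 0, "dz": 0, "wx": -34, "wy": 0, "wz": 0, "gripper": 1}
    - {"dx": 0, "dy": 0, "dz": 0, "wx": -34, "wy": 0, "wz": 0, "gripper": 1}

```text
clock: 6.45
position: [610.8, -9.3, 91.9]
ee_rot: [0.505, -0.496, -0.503, -0.496]
contact_force: [4.9, -1.3, -9.0]
gripper_width: 12.8
```

```bash
python3 -c "
from h import *
move([610,-8.5,87],np.radians(102.15+78));print(arm.read_state()['wrist_torque'])
S=get_image('side');T=get_image('top');f=lambda i:cv2.resize(i,(400,400),interpolation=cv2.INTER_CUBIC)
cv2.imwrite('pics/s4.png',np.hstack([f(S['img'][140:240,260:360,::-1]),f(T['img'][60:160,220:320,::-1])]))"
```

```text
d [0.0049 0.0008 0.0008] w [ 0.77 -0.06  0.1 ]
d [0.0049 0.0008 0.0008] w [-1.7923e+02 -1.6000e-01 -9.0000e-02]
pos [610.8  -9.3  91.9] jaw yaw -179.08 j [ 0.25  0.49 -0.21  0.   -0.87 -0.24] t 6.45 F [ 4.9 -1.3 -9. ] w 12.8
[-0.68357854 -1.46827977  0.0076418 ]
```

View pics/s4.png

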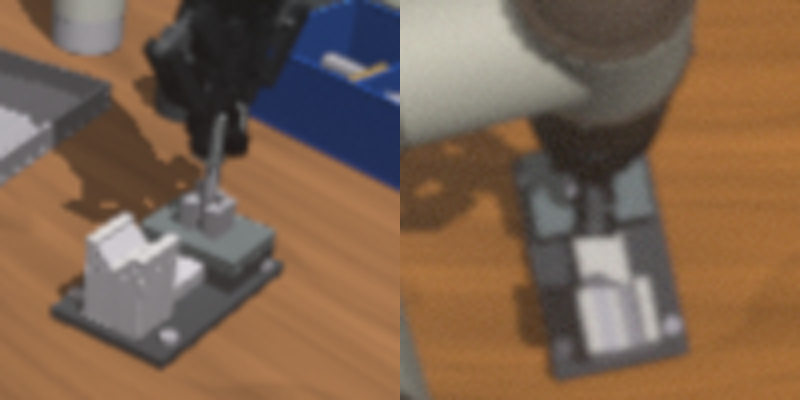

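The tool has turned 79° with the bar still held. I'll lower it onto the latch and open.

Request:
arm_command:
  rows:
    - {"dx": 0.002, "dy": 0, "dz": 0, "wx": 0, "wy": 0, "wz": 0, "gripper": 1}
    - {"dx": 0.0045, "dy": 0, "dz": 0, "wx": 0, "wy": 0, "wz": 0, "gripper": 1}
    - {"dx": 0.0045, "dy": 0, "dz": 0, "wx": 0, "wy": 0, "wz": 0, "gripper": 1}
    - {"dx": 0.0045, "dy": 0, "dz": 0, "wx": 0, "wy": 0, "wz": 0, "gripper": -1}
    - {"dx": 0.0045, "dy": 0, "dz": 0, "wx": 0, "wy": 0, "wz": 0, "gripper": -1}
    - {"dx": 0.0045, "dy": 0, "dz": 0, "wx": 0, "wy": 0, "wz": 0, "gripper": -1}
    - {"dx": 0.0045, "dy": 0, "dz": 0, "wx": 0, "wy": 0, "wz": 0, "gripper": -1}
    - {"dx": 0.0045, "dy": 0, "dz": 0, "wx": 0, "wy": 0, "wz": 0, "gripper": -1}

```text
clock: 7.35
position: [610.8, -9.2, 87.8]
ee_rot: [0.505, -0.496, -0.503, -0.496]
contact_force: [0.4, -0.0, 0.1]
gripper_width: 83.6
```

Request:
arm_command:
  rows:
    - {"dx": -0.02, "dy": 0, "dz": 0, "wx": 0, "wy": 0, "wz": 0, "gripper": -1}
    - {"dx": -0.05, "dy": 0, "dz": 0, "wx": 0, "wy": 0, "wz": 0, "gripper": -1}
    - {"dx": -0.08, "dy": 0, "dz": 0, "wx": 0, "wy": 0, "wz": 0, "gripper": -1}
    - {"dx": -0.08, "dy": 0, "dz": 0, "wx": 0, "wy": 0, "wz": 0, "gripper": -1}
    - {"dx": -0.08, "dy": 0, "dz": 0, "wx": 0, "wy": 0, "wz": 0, "gripper": -1}
    - {"dx": -0.08, "dy": 0, "dz": 0, "wx": 0, "wy": 0, "wz": 0, "gripper": -1}
    - {"dx": -0.08, "dy": 0, "dz": 0, "wx": 0, "wy": 0, "wz": 0, "gripper": -1}
    - {"dx": -0.08, "dy": 0, "dz": 0, "wx": 0, "wy": 0, "wz": 0, "gripper": -1}

```text
clock: 8.15
position: [610.2, -9.2, 166.7]
ee_rot: [0.504, -0.496, -0.504, -0.496]
contact_force: [0.4, 0.1, -0.1]
gripper_width: 85.8
```

```bash
python3 -c "
from h import *
move([522,-27.5,120],np.radians(102.15))
S=get_image('side');T=get_image('top');f=lambda i:cv2.resize(i,(400,400),interpolation=cv2.INTER_CUBIC)
rec=[570.95,-17,0.212]
print(proj(S,pose(rec,[(40,0,90),(40,0,104)])).round(1).tolist())
cv2.imwrite('pics/s5.png',np.hstack([f(S['img'][140:240,260:360,::-1]),f(T['img'][60:160,220:320,::-1])]))"
```

```text
d [ 0.0467  0.0884 -0.0168] w [ 7.877e+01 -6.000e-02  6.000e-02]
d [ 0.0467  0.0884 -0.0168] w [-1.0123e+02 -6.0000e-02 -6.0000e-02]
pos [610.2  -9.2 166.7] jaw yaw -179.08 j [ 0.25  0.41 -0.12  0.   -1.04 -0.24] t 8.15 F [ 0.4  0.1 -0.1] w 85.8
[[313.3, 179.1], [313.9, 174.5]]
```

View pics/s5.png

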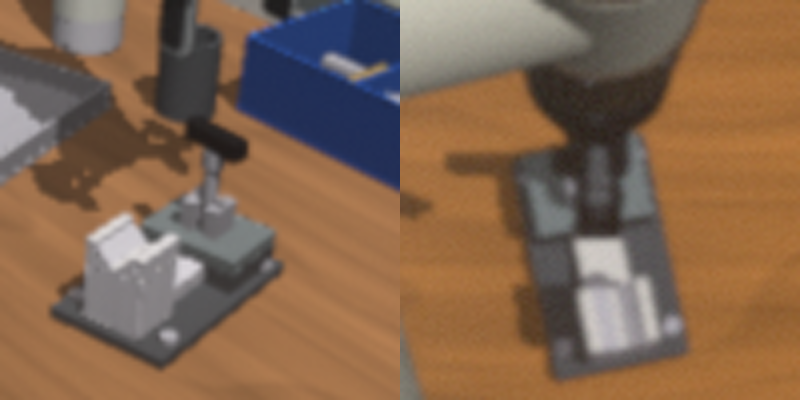

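The handle is latched: the bar centre is at side px (314,175), which matches a height of 104 mm. Now the rest.

Request:
arm_command:
  rows:
    - {"dx": 0.0, "dy": 0.0884, "dz": -0.0168, "wx": 78.8, "wy": 0, "wz": 0, "gripper": -1}
    - {"dx": 0.0, "dy": 0.0884, "dz": -0.0168, "wx": 78.8, "wy": 0, "wz": 0, "gripper": -1}
    - {"dx": 0.0, "dy": 0.0884, "dz": -0.0168, "wx": 78.8, "wy": 0, "wz": 0, "gripper": -1}
    - {"dx": 0.02, "dy": 0.0884, "dz": -0.0168, "wx": 78.8, "wy": 0, "wz": 0, "gripper": -1}
    - {"dx": 0.04, "dy": 0.0884, "dz": -0.0168, "wx": 78.8, "wy": 0, "wz": 0, "gripper": -1}
    - {"dx": 0.0467, "dy": 0.0884, "dz": -0.0168, "wx": 78.8, "wy": 0, "wz": 0, "gripper": -1}
    - {"dx": 0.0467, "dy": 0.0884, "dz": -0.0168, "wx": 78.8, "wy": 0, "wz": 0, "gripper": -1}
    - {"dx": 0.0467, "dy": 0.0884, "dz": -0.0168, "wx": 78.8, "wy": 0, "wz": 0, "gripper": -1}

```text
clock: 9.05
position: [522.1, -27.5, 119.8]
ee_rot: [-0.134, 0.694, 0.133, 0.694]
contact_force: [0.5, -0.9, 0.5]
gripper_width: 85.7
```

```bash
python3 -c "
from h import *
move([522,-27.5,23],np.radians(102.15))
S=get_image('side');f=lambda i:cv2.resize(i,(480,480),interpolation=cv2.INTER_CUBIC)
cv2.imwrite('pics/s6.png',f(S['img'][120:240,240:360,::-1]))"
```

```text
d [ 0.0968  0.0002 -0.0001] w [ 9.67 -0.03  0.09]
d [ 0.0968  0.0002 -0.0001] w [-1.7033e+02 -1.4000e-01 -4.0000e-02]
pos [522.1 -27.5 119.8] jaw yaw 111.82 j [ 0.26  0.33 -0.4   0.   -0.85 -1.45] t 9.05 F [ 0.5 -0.9  0.5] w 85.7
```

View pics/s6.png

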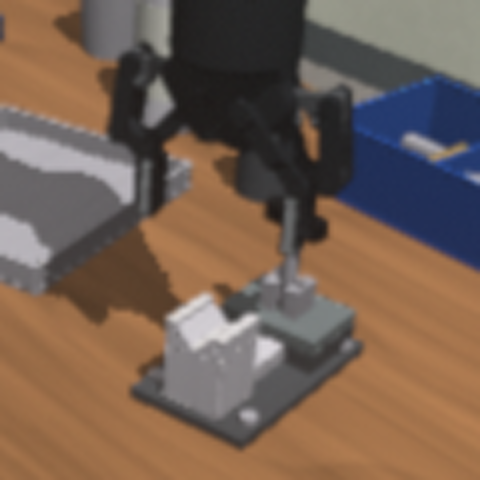

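Request:
arm_command:
  rows:
    - {"dx": 0.0, "dy": 0, "dz": 0, "wx": 9.7, "wy": 0, "wz": 0, "gripper": -1}
    - {"dx": 0.01, "dy": 0, "dz": 0, "wx": 9.7, "wy": 0, "wz": 0, "gripper": -1}
    - {"dx": 0.03, "dy": 0, "dz": 0, "wx": 9.7, "wy": 0, "wz": 0, "gripper": -1}
    - {"dx": 0.05, "dy": 0, "dz": 0, "wx": 9.7, "wy": 0, "wz": 0, "gripper": -1}
    - {"dx": 0.07, "dy": 0, "dz": 0, "wx": 9.7, "wy": 0, "wz": 0, "gripper": -1}
    - {"dx": 0.085, "dy": 0, "dz": 0, "wx": 9.7, "wy": 0, "wz": 0, "gripper": -1}
    - {"dx": 0.096, "dy": 0, "dz": 0, "wx": 9.7, "wy": 0, "wz": 0, "gripper": -1}
    - {"dx": 0.096, "dy": 0, "dz": 0, "wx": 9.7, "wy": 0, "wz": 0, "gripper": -1}

```text
clock: 9.9
position: [521.0, -27.9, 22.2]
ee_rot: [-0.075, 0.705, 0.073, 0.702]
contact_force: [1.1, -0.2, -0.5]
gripper_width: 85.5
```

```bash
python3 -c "
from h import *
move([522,-27.5,23],np.radians(102.15))
S=get_image('side');f=lambda i:cv2.resize(i,(480,480),interpolation=cv2.INTER_CUBIC)
cv2.imwrite('pics/s7.png',f(S['img'][120:240,240:360,::-1]))"
```

```text
d [-0.0008  0.0002  0.001 ] w [-0.16 -0.22  0.09]
d [-0.0008  0.0002  0.001 ] w [1.7984e+02 1.4000e-01 3.4000e-01]
pos [521.  -27.9  22.2] jaw yaw 101.99 j [ 0.26  0.47 -0.49  0.   -0.62 -1.62] t 9.9 F [ 1.1 -0.2 -0.5] w 85.5
```

View pics/s7.png

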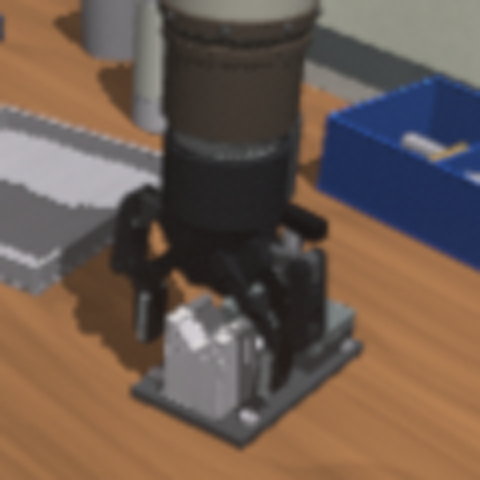

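The fingers straddle the block, so I'll close.

Request:
arm_command:
  rows:
    - {"dx": -0.0005, "dy": 0, "dz": 0.001, "wx": 0, "wy": 0, "wz": 0, "gripper": 1}
    - {"dx": -0.0005, "dy": 0, "dz": 0.001, "wx": 0, "wy": 0, "wz": 0, "gripper": 1}
    - {"dx": -0.0005, "dy": 0, "dz": 0.001, "wx": 0, "wy": 0, "wz": 0, "gripper": 1}
    - {"dx": -0.0005, "dy": 0, "dz": 0.001, "wx": 0, "wy": 0, "wz": 0, "gripper": 1}
    - {"dx": -0.0005, "dy": 0, "dz": 0.001, "wx": 0, "wy": 0, "wz": 0, "gripper": 1}
    - {"dx": -0.0005, "dy": 0, "dz": 0.001, "wx": 0, "wy": 0, "wz": 0, "gripper": 1}
    - {"dx": -0.0005, "dy": 0, "dz": 0.001, "wx": 0, "wy": 0, "wz": 0, "gripper": 1}
    - {"dx": -0.0005, "dy": 0, "dz": 0.001, "wx": 0, "wy": 0, "wz": 0, "gripper": 1}

```text
clock: 10.75
position: [523.5, -27.3, 24.6]
ee_rot: [-0.075, 0.703, 0.073, 0.703]
contact_force: [-1.2, 2.3, 6.3]
gripper_width: 43.5
```

```bash
python3 -c "
from h import *
move([522-65*np.cos(.212),-27.5-65*np.sin(.212),23],np.radians(102.15))"
```

```text
d [ 0.0016 -0.     -0.0665] w [-0.14 -0.    0.1 ]
d [ 0.0016 -0.     -0.0665] w [1.7986e+02 1.6000e-01 0.0000e+00]
pos [523.5 -27.3  24.6] jaw yaw 102.01 j [ 0.26  0.47 -0.49  0.   -0.62 -1.62] t 10.75 F [-1.2  2.3  6.3] w 43.5
```

Request:
arm_command:
  rows:
    - {"dx": 0, "dy": 0, "dz": -0.005, "wx": 0, "wy": 0, "wz": 0, "gripper": 1}
    - {"dx": 0, "dy": 0, "dz": -0.01, "wx": 0, "wy": 0, "wz": 0, "gripper": 1}
    - {"dx": 0, "dy": 0, "dz": -0.016, "wx": 0, "wy": 0, "wz": 0, "gripper": 1}
    - {"dx": 0, "dy": 0, "dz": -0.022, "wx": 0, "wy": 0, "wz": 0, "gripper": 1}
    - {"dx": 0, "dy": 0, "dz": -0.028, "wx": 0, "wy": 0, "wz": 0, "gripper": 1}
    - {"dx": 0, "dy": 0, "dz": -0.034, "wx": 0, "wy": 0, "wz": 0, "gripper": 1}
    - {"dx": 0, "dy": 0, "dz": -0.036, "wx": 0, "wy": 0, "wz": 0, "gripper": 1}
    - {"dx": 0, "dy": 0, "dz": -0.036, "wx": 0, "wy": 0, "wz": 0, "gripper": 1}

```text
clock: 11.55
position: [487.2, -35.1, 24.6]
ee_rot: [-0.075, 0.704, 0.073, 0.703]
contact_force: [-0.5, 0.4, 2.2]
gripper_width: 43.4
```

```bash
python3 -c "
from h import *
move([522-65*np.cos(.212),-27.5-65*np.sin(.212),23],np.radians(102.15))
S=get_image('side');f=lambda i:cv2.resize(i,(480,480),interpolation=cv2.INTER_CUBIC)
cv2.imwrite('pics/s8.png',f(S['img'][120:240,240:360,::-1]))"
```

```text
d [ 0.0017 -0.     -0.0294] w [-0.15 -0.1   0.1 ]
d [ 0.0017 -0.     -0.0294] w [1.7985e+02 1.5000e-01 1.6000e-01]
pos [487.2 -35.1  24.6] jaw yaw 102.0 j [ 0.26  0.42 -0.57  0.   -0.58 -1.63] t 11.55 F [-0.5  0.4  2.2] w 43.4
```

View pics/s8.png

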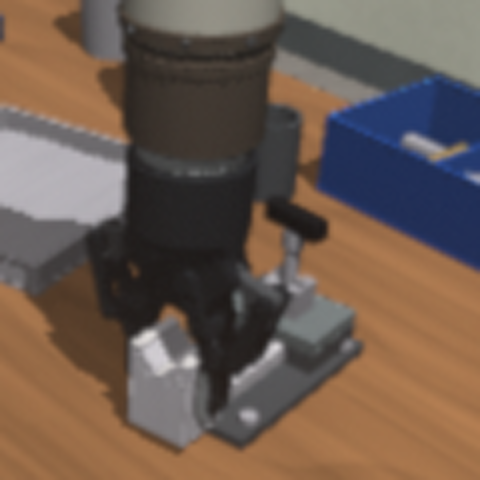

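The rest slides out freely and the handle stays latched. I'll continue the slide.

Request:
arm_command:
  rows:
    - {"dx": 0, "dy": 0, "dz": -0.006, "wx": 0, "wy": 0, "wz": 0, "gripper": 1}
    - {"dx": 0, "dy": 0, "dz": -0.013, "wx": 0, "wy": 0, "wz": 0, "gripper": 1}
    - {"dx": 0, "dy": 0, "dz": -0.02, "wx": 0, "wy": 0, "wz": 0, "gripper": 1}
    - {"dx": 0, "dy": 0, "dz": -0.027, "wx": 0, "wy": 0, "wz": 0, "gripper": 1}
    - {"dx": 0, "dy": 0, "dz": -0.034, "wx": 0, "wy": 0, "wz": 0, "gripper": 1}
    - {"dx": -0.005, "dy": 0, "dz": -0.041, "wx": 0, "wy": 0, "wz": 0, "gripper": 1}
    - {"dx": -0.01, "dy": 0, "dz": -0.041, "wx": 0, "wy": 0, "wz": 0, "gripper": 1}
    - {"dx": -0.01, "dy": 0, "dz": -0.041, "wx": 0, "wy": 0, "wz": 0, "gripper": 1}

```text
clock: 12.4
position: [446.7, -43.7, 35.2]
ee_rot: [-0.075, 0.704, 0.073, 0.703]
contact_force: [-0.1, -0.1, -4.1]
gripper_width: 43.4
```

```bash
python3 -c "
from h import *
T=get_image('top');S=get_image('side')
W=np.array([unproj(T,u,25) for u in [(108.5,85.5),(181.5,65.5),(205,143.5),(131,164)]])
c=W.mean(0);ux=W[2]-W[1];uy=W[0]-W[1];print(c,np.degrees(np.arctan2(ux[1],ux[0])),np.degrees(np.arctan2(uy[1],uy[0])))
q=pose([c[0],c[1],np.arctan2(ux[1],ux[0])],[(a,b,z) for z in (0,25) for a in(-110,110) for b in (-100,100)])
im=S['img'][:,:,::-1].copy()
for p in proj(S,q): cv2.circle(im,tuple(int(round(v*16)) for v in p),16,(0,0,255),-1,shift=4)
cv2.imwrite('pics/s9.png',cv2.resize(im[120:260,170:360],None,fx=4,fy=4,interpolation=cv2.INTER_CUBIC))
move([c[0]-45,c[1],120],np.radians(102.15))
"
```

```text
[592.20269599 279.27605187  25.        ] -162.7212310860582 105.70464282146712
d [-0.086   0.2948  0.1648] w [-0.16 -0.12  0.09]
d [-0.086   0.2948  0.1648] w [1.7984e+02 1.5000e-01 1.9000e-01]
pos [447.1 -43.5  34.8] jaw yaw 101.99 j [ 0.27  0.36 -0.66  0.   -0.56 -1.63] t 12.5 F [-0.4  0.5 -4.2] w 43.6
```

View pics/s9.png

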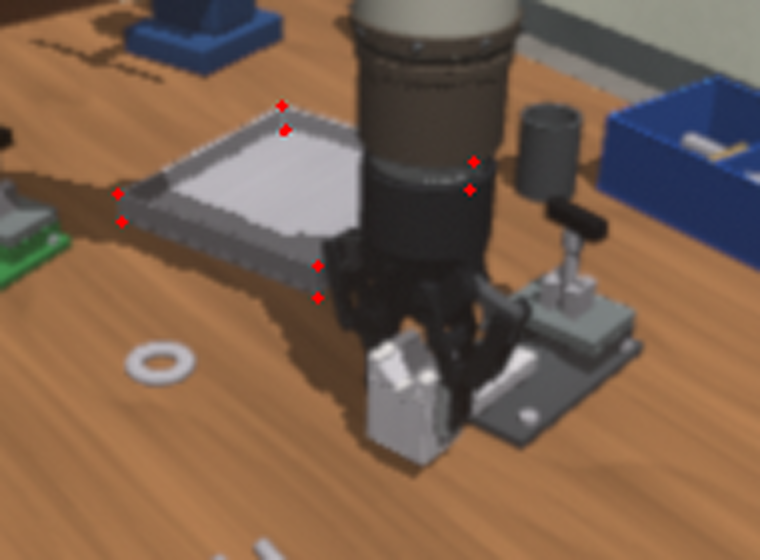

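The tray fit projects onto the tray corners in the side view. Next I lift the rest, then carry it over.

Request:
arm_command:
  rows:
    - {"dx": -0.02, "dy": 0, "dz": -0.01, "wx": 0, "wy": 0, "wz": 0, "gripper": 1}
    - {"dx": -0.045, "dy": 0, "dz": -0.01, "wx": 0, "wy": 0, "wz": 0, "gripper": 1}
    - {"dx": -0.07, "dy": 0, "dz": -0.01, "wx": 0, "wy": 0, "wz": 0, "gripper": 1}
    - {"dx": -0.09, "dy": 0.02, "dz": -0.01, "wx": 0, "wy": 0, "wz": 0, "gripper": 1}
    - {"dx": -0.09, "dy": 0.05, "dz": -0.01, "wx": 0, "wy": 0, "wz": 0, "gripper": 1}
    - {"dx": -0.09, "dy": 0.08, "dz": 0.0, "wx": 0, "wy": 0, "wz": 0, "gripper": 1}
    - {"dx": -0.09, "dy": 0.11, "dz": 0.02, "wx": 0, "wy": 0, "wz": 0, "gripper": 1}
    - {"dx": -0.09, "dy": 0.14, "dz": 0.04, "wx": 0, "wy": 0, "wz": 0, "gripper": 1}

```text
clock: 13.3
position: [457.0, 103.0, 124.4]
ee_rot: [-0.075, 0.704, 0.073, 0.702]
contact_force: [0.4, -0.2, -4.1]
gripper_width: 43.2
```

```bash
python3 -c "
from h import *
move([549,266,110],np.radians(106.5))
"
```

```text
d [0.0138 0.1403 0.1239] w [-4.51 -0.16  0.09]
d [0.0138 0.1403 0.1239] w [1.7549e+02 1.3000e-01 2.5000e-01]
pos [457.  103.  124.4] jaw yaw 101.99 j [ 0.57  0.24 -0.51  0.   -0.82 -1.93] t 13.3 F [ 0.4 -0.2 -4.1] w 43.2
```

Request:
arm_command:
  rows:
    - {"dx": 0.0, "dy": 0.025, "dz": 0.02, "wx": -1, "wy": 0, "wz": 0, "gripper": 1}
    - {"dx": 0.0, "dy": 0.055, "dz": 0.045, "wx": -2, "wy": 0, "wz": 0, "gripper": 1}
    - {"dx": 0.0, "dy": 0.085, "dz": 0.07, "wx": -3, "wy": 0, "wz": 0, "gripper": 1}
    - {"dx": 0.0, "dy": 0.115, "dz": 0.1, "wx": -4, "wy": 0, "wz": 0, "gripper": 1}
    - {"dx": 0.0, "dy": 0.13, "dz": 0.115, "wx": -4.5, "wy": 0, "wz": 0, "gripper": 1}
    - {"dx": 0.005, "dy": 0.14, "dz": 0.124, "wx": -4.5, "wy": 0, "wz": 0, "gripper": 1}
    - {"dx": 0.014, "dy": 0.14, "dz": 0.124, "wx": -4.5, "wy": 0, "wz": 0, "gripper": 1}
    - {"dx": 0.014, "dy": 0.14, "dz": 0.124, "wx": -4.5, "wy": 0, "wz": 0, "gripper": 1}

```text
clock: 14.1
position: [546.8, 263.8, 106.9]
ee_rot: [-0.103, 0.703, 0.099, 0.697]
contact_force: [-1.6, -0.1, -4.6]
gripper_width: 43.5
```

```bash
python3 -c "
from h import *
move([549,266,19],np.radians(106.5))
S=get_image('side');T=get_image('top');f=lambda i:cv2.resize(i,(400,400),interpolation=cv2.INTER_CUBIC)
cv2.imwrite('pics/s10.png',np.hstack([f(S['img'][100:240,190:330,::-1]),f(T['img'][50:190,90:230,::-1])]))"
```

```text
d [0.0879 0.0017 0.0036] w [-0.09 -0.56  0.18]
d [0.0879 0.0017 0.0036] w [179.91   0.29   0.89]
pos [546.8 263.8 106.9] jaw yaw 106.41 j [ 0.72  0.47 -0.19 -0.   -0.92 -2.  ] t 14.1 F [-1.6 -0.1 -4.6] w 43.5
```

View pics/s10.png

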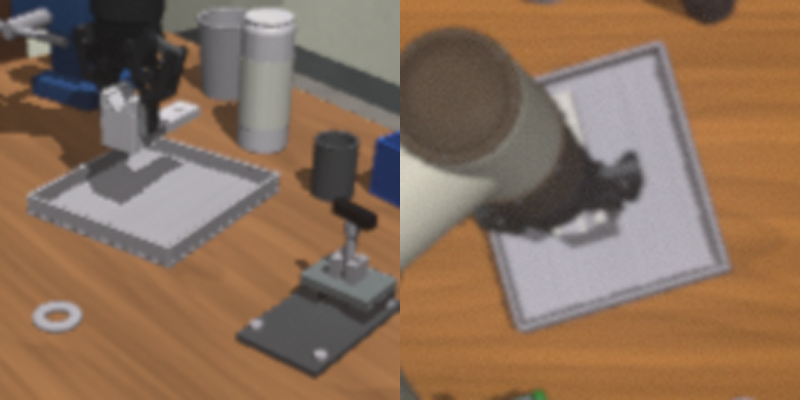

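The rest hangs level over the tray and the other receiver is now empty, its handle still up. I'll lower the rest.

Request:
arm_command:
  rows:
    - {"dx": 0.015, "dy": 0.0017, "dz": 0.0036, "wx": 0, "wy": -0.5, "wz": 0, "gripper": 1}
    - {"dx": 0.03, "dy": 0.0017, "dz": 0.0036, "wx": 0, "wy": -0.5, "wz": 0, "gripper": 1}
    - {"dx": 0.045, "dy": 0.0017, "dz": 0.0036, "wx": 0, "wy": -0.5, "wz": 0, "gripper": 1}
    - {"dx": 0.06, "dy": 0.0017, "dz": 0.0036, "wx": 0, "wy": -0.5, "wz": 0, "gripper": 1}
    - {"dx": 0.07, "dy": 0.0017, "dz": 0.0036, "wx": 0, "wy": -0.5, "wz": 0, "gripper": 1}
    - {"dx": 0.078, "dy": 0.0017, "dz": 0.0036, "wx": 0, "wy": -0.5, "wz": 0, "gripper": 1}
    - {"dx": 0.082, "dy": 0.0017, "dz": 0.0036, "wx": 0, "wy": -0.5, "wz": 0, "gripper": 1}
    - {"dx": 0.082, "dy": 0.0017, "dz": 0.0036, "wx": 0, "wy": -0.5, "wz": 0, "gripper": 1}

```text
clock: 15.0
position: [550.4, 266.2, 26.7]
ee_rot: [-0.102, 0.699, 0.1, 0.701]
contact_force: [-0.6, -0.1, -4.9]
gripper_width: 43.3
```

```bash
python3 -c "
from h import *
move([549,266,18.5],np.radians(106.5))
S=get_image('side');f=lambda i:cv2.resize(i,(480,480),interpolation=cv2.INTER_CUBIC)
cv2.imwrite('pics/s11.png',f(S['img'][100:220,190:310,::-1]))"
```

```text
d [ 0.0082  0.0002 -0.0014] w [-0.07  0.14  0.16]
d [ 0.0082  0.0002 -0.0014] w [179.93   0.25  -0.22]
pos [550.4 266.2  26.7] jaw yaw 106.43 j [ 0.72  0.57 -0.26  0.01 -0.74 -2.  ] t 15.0 F [-0.6 -0.1 -4.9] w 43.3
```

View pics/s11.png

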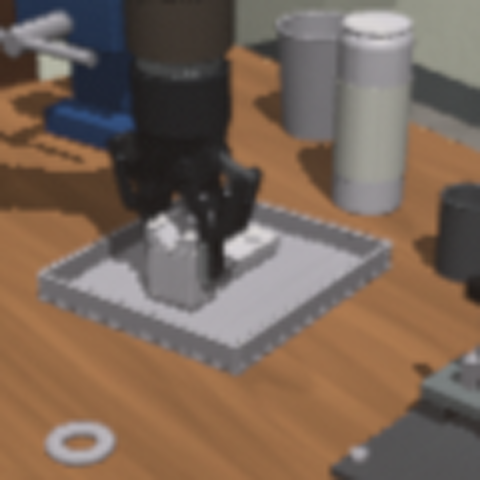

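Request:
arm_command:
  rows:
    - {"dx": 0.002, "dy": 0, "dz": 0, "wx": 0, "wy": 0, "wz": 0, "gripper": 1}
    - {"dx": 0.004, "dy": 0, "dz": 0, "wx": 0, "wy": 0, "wz": 0, "gripper": 1}
    - {"dx": 0.006, "dy": 0, "dz": 0, "wx": 0, "wy": 0, "wz": 0, "gripper": 1}
    - {"dx": 0.007, "dy": 0, "dz": 0, "wx": 0, "wy": 0, "wz": 0, "gripper": 1}
    - {"dx": 0.008, "dy": 0, "dz": 0, "wx": 0, "wy": 0, "wz": 0, "gripper": 1}
    - {"dx": 0.0085, "dy": 0, "dz": 0, "wx": 0, "wy": 0, "wz": 0, "gripper": 1}
    - {"dx": 0.0085, "dy": 0, "dz": 0, "wx": 0, "wy": 0, "wz": 0, "gripper": 1}
    - {"dx": 0.0085, "dy": 0, "dz": 0, "wx": 0, "wy": 0, "wz": 0, "gripper": 1}

```text
clock: 15.85
position: [550.8, 266.5, 18.8]
ee_rot: [-0.102, 0.699, 0.1, 0.701]
contact_force: [0.3, 0.7, -3.9]
gripper_width: 43.8
```

Request:
arm_command:
  rows:
    - {"dx": 0.0005, "dy": 0, "dz": 0, "wx": 0, "wy": 0, "wz": 0, "gripper": 1}
    - {"dx": 0.001, "dy": 0, "dz": 0, "wx": 0, "wy": 0, "wz": 0, "gripper": 1}
    - {"dx": 0.0015, "dy": 0, "dz": 0, "wx": 0, "wy": 0, "wz": 0, "gripper": 1}
    - {"dx": 0.0015, "dy": 0, "dz": 0, "wx": 0, "wy": 0, "wz": 0, "gripper": 1}
    - {"dx": 0.0015, "dy": 0, "dz": 0, "wx": 0, "wy": 0, "wz": 0, "gripper": 1}
    - {"dx": 0.0015, "dy": 0, "dz": 0, "wx": 0, "wy": 0, "wz": 0, "gripper": 1}
    - {"dx": 0.0015, "dy": 0, "dz": 0, "wx": 0, "wy": 0, "wz": 0, "gripper": 1}
    - {"dx": 0.0015, "dy": 0, "dz": 0, "wx": 0, "wy": 0, "wz": 0, "gripper": 1}

```text
clock: 16.65
position: [550.9, 266.5, 18.7]
ee_rot: [-0.102, 0.698, 0.101, 0.701]
contact_force: [-2.7, -1.6, 6.2]
gripper_width: 43.7
```

The rest is on the floor: the vertical force changed from -4 to +6 N. I'll open, then retreat upward.

Request:
arm_command:
  rows:
    - {"dx": 0, "dy": 0, "dz": 0, "wx": 0, "wy": 0, "wz": 0, "gripper": -1}
    - {"dx": 0, "dy": 0, "dz": 0, "wx": 0, "wy": 0, "wz": 0, "gripper": -1}
    - {"dx": 0, "dy": 0, "dz": 0, "wx": 0, "wy": 0, "wz": 0, "gripper": -1}
    - {"dx": 0, "dy": 0, "dz": 0, "wx": 0, "wy": 0, "wz": 0, "gripper": -1}
    - {"dx": 0, "dy": 0, "dz": 0, "wx": 0, "wy": 0, "wz": 0, "gripper": -1}
    - {"dx": 0, "dy": 0, "dz": 0, "wx": 0, "wy": 0, "wz": 0, "gripper": -1}
    - {"dx": 0, "dy": 0, "dz": 0, "wx": 0, "wy": 0, "wz": 0, "gripper": -1}
    - {"dx": 0, "dy": 0, "dz": 0, "wx": 0, "wy": 0, "wz": 0, "gripper": -1}

```text
clock: 17.45
position: [550.9, 266.5, 18.6]
ee_rot: [-0.102, 0.698, 0.101, 0.701]
contact_force: [0.3, -0.4, -0.5]
gripper_width: 85.5
```

Request:
arm_command:
  rows:
    - {"dx": -0.01, "dy": 0, "dz": 0, "wx": 0, "wy": 0, "wz": 0, "gripper": -1}
    - {"dx": -0.03, "dy": 0, "dz": 0, "wx": 0, "wy": 0, "wz": 0, "gripper": -1}
    - {"dx": -0.06, "dy": 0, "dz": 0, "wx": 0, "wy": 0, "wz": 0, "gripper": -1}
    - {"dx": -0.09, "dy": 0, "dz": 0, "wx": 0, "wy": 0, "wz": 0, "gripper": -1}
    - {"dx": -0.12, "dy": 0, "dz": 0, "wx": 0, "wy": 0, "wz": 0, "gripper": -1}
    - {"dx": -0.15, "dy": 0, "dz": 0, "wx": 0, "wy": 0, "wz": 0, "gripper": -1}
    - {"dx": -0.18, "dy": 0, "dz": 0, "wx": 0, "wy": 0, "wz": 0, "gripper": -1}
    - {"dx": -0.18, "dy": 0, "dz": 0, "wx": 0, "wy": 0, "wz": 0, "gripper": -1}

```text
clock: 18.25
position: [552.4, 268.1, 205.0]
ee_rot: [-0.101, 0.695, 0.102, 0.705]
contact_force: [0.6, 0.1, 0.1]
gripper_width: 85.3
```

```bash
python3 -c "
from h import *
S=get_image('side');T=get_image('top');f=lambda i:cv2.resize(i,(400,400),interpolation=cv2.INTER_CUBIC)
B=[(x,y,z) for x in(-20,20) for y in(-22,22) for z in(4,64)]
im=S['img'][:,:,::-1].copy()
for p in proj(S,pose([550.8,266.5,np.radians(16.4)],B)): cv2.circle(im,tuple(int(round(v*16)) for v in p),8,(0,0,255),-1,shift=4)
cv2.imwrite('pics/s12.png',np.hstack([f(S['img'][100:240,190:330,::-1]),f(im[130:200,205:275])]))
move([549,266,200])"
```

```text
d [-0.     -0.0005 -0.0013] w [0.   0.34 0.07]
d [-0.     -0.0005 -0.0013] w [-1.8e+02 -1.1e-01  5.3e-01]
pos [550.1 266.8 200. ] jaw yaw 106.45 j [ 0.72  0.38 -0.08  0.   -1.1  -2.  ] t 18.35 F [-1.3 -0.2 -0.1] w 85.4
```

View pics/s12.png

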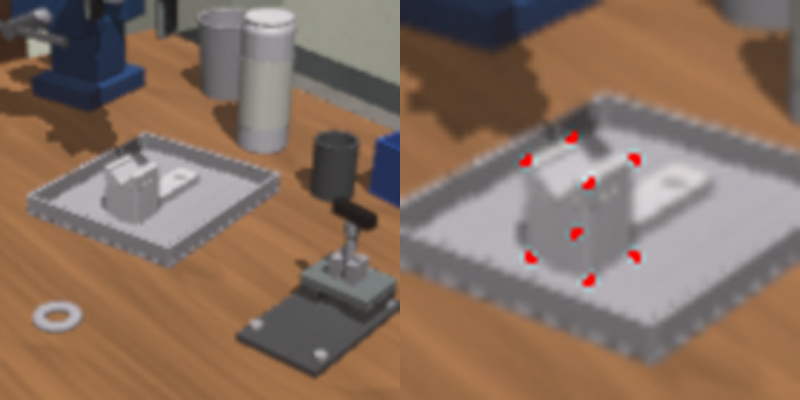

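The rest stands upright and flat inside the tray, at about side px (236,165). The block's projected corners match a floor-standing pose. The handle bar at (314,174) is still up and turned, and the gripper is clear.

```bash
python3 -c "
from bench import arm
print(arm.job_done())"
```

```text
the job is handed in; nothing more can be done
None
```

The pipe rest now stands in the tray, the T-handle is latched up, and I handed the job in at about 18.4 s of the 58 s allowed. No verdict is reported.

- **T-handle:** I chose the grey receiver with the V-block in it at top-view pixel (270,122). I lifted its handle about 18 mm, twisted it 79° and let it settle on the latch. After release the bar appears where a height of 104 mm would put it in the side view, and it was still there in the last picture.
- **Pipe rest:** I slid it 77 mm out along the receiver, which put it about 167 mm from the handle, and carried it level to the tray. It touched the floor with about 6 N, and I then released it.
- **Last checks:** In the final side picture the rest is upright, and its block corners match a pose flat on the tray floor. It sits about 43 mm from the tray's centre along its x axis and near zero in y. The gripper was open 200 mm up, with only about 1 N of sensor noise.
- **Disagreements:** While fitting the receiver, its side-view plate corners were about 2 px off, probably because I picked the bottom edge of the plate. The final check of the rest used the side view only.

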